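# Lock the stopper into the lunch box lid

## Task

Close the well of the lunch box on the high chair tray: take the stopper with the bar-shaped foot and bar grip, line its foot up with the oblong opening in the lid and press it down until its round flange sits flat on the lid, then give it a quarter turn, either way, so that it is locked, and let go. Leave the round-knobbed cup cap and the egg cup where they stand.

Things in the scene. Friction and masses are not known exactly. Their poses are not given: they have to be found in the camera images.
- stopper: Loose steel stopper, 60 mm tall, 0.12 kg, upright on its foot. Origin: centre of the foot's underside, z up. From below: bar foot 60 (x) by 24 (y) mm, 10 tall; round neck 30 dia. to 24; round flange 88 dia. from 24 to 30; upright grip bar 56 long (x), 14 thick (y), from 30 to 60. Foot and grip both run along x; a half turn looks the same.
- opening (a point): Centre of the opening 76 (x) by 42 (y) mm in the lunch box lid, at the lid's top face, 80 mm above the tray. Lid 156 x 156 x 10 mm, wood, fixed, level; box walls stand below its edges. The well under it is 142 x 142 mm, floor 44 mm below the lid's top. Flange flat on lid: stopper origin 24 mm below the lid's top, foot free to turn under the lid; no stop or spring. Drawer knob on the -x side.
- cup_cap: Bystander: loose steel cap of the straw cup, 54 mm tall, standing on the tray. Origin: centre of its underside. Round throughout: plug 60 mm dia., flange 80 mm dia. from 18 to 24 mm, round knob 26 mm dia. on top. Does not belong in the lunch box.
- egg_cup: Bystander: empty white ceramic egg cup, 62 mm tall, 52 mm dia. at the rim, standing on the tray. Origin: centre of its underside. Also there, not needed: a steel straw cup (165 mm with straw) and a pink spoon along the tray's far edge, over 730 mm ahead of the robot.
Things that resemble listed ones, but are neither listed nor needed, are in the scene too. Leave any blue or brown look-alike of the stopper alone. There is more than one size of the part that bears opening; the job needs the larger.

How it is judged:
On the way, in this order (a step that is already met when the one before it is completed fails the run):
1. the stopper's foot, in line with the opening (within 28 degrees and 15 mm), has dropped in through the lid (z of stopper in the frame of opening below -0.017 m and horizontal distance between stopper and opening below 0.015 m and angle between the x axis of stopper and the x axis of opening, either way round below 0.49 rad), for 0.1 s.
2. the stopper, still down, is turned at least 63 degrees out of line (z of stopper in the frame of opening below -0.017 m and angle between the x axis of stopper and the x axis of opening, either way round above 1.1 rad), for 0.1 s.
At the end, for the whole second after the job is handed in: The stopper sits upright in the opening with its flange flat on the lid (within 3 mm; tilt under 6 degrees; within 20 mm of the opening's centre), its bars at 63 to 90 degrees to the opening's length, and is at rest (z of stopper in the frame of opening between -0.028 and -0.021 m and horizontal distance between stopper and opening below 0.02 m and angle between stopper's own z axis and vertical below 0.1 rad and angle between the x axis of stopper and the x axis of opening, either way round above 1.1 rad and linear speed of stopper below 0.02 m/s); the robot touches nothing.
It fails at once if the egg cup is pushed more than 30 mm or tipped by more than 17 degrees (distance of egg_cup from where it was at the start of the episode above 0.03 m or angle between egg_cup's own z axis and vertical above 0.3 rad).
It fails at once if the cup cap is pushed or carried more than 30 mm (distance of cup_cap from where it was at the start of the episode above 0.03 m).
It also fails if it takes over 43 s, if anything falls off the work surface, if the arm or the gripper's body presses on something with over 40 N, if the wrist force passes 120 N, or if a joint passes its speed limit or range.

## Robot

A 6-joint arm with a two-finger parallel gripper is mounted at the origin on the work surface. World frame = base frame: x ahead of the robot, y to its left, z up, the work surface at z = 0. Lengths are in m, angles in rad, forces in N, time in s.
With the tool pointing down it reaches from about 0.25 to 0.775 m from the base axis. Payload 4 kg.
Tool frame: the origin (TCP) lies at the very end of the fingers, on their centre line; the grasp point (between the pads) lies 19 mm behind it; x points along the fingers, y is the direction in which the jaws open and shut, and the axes are right-handed (so a half turn about x gives the same grasp; the last joint's range is limited). The gripper opens to 94 mm and grips with 3 to 60 N. Pads are 16 mm wide; open, the fingers measure 119 mm over their backs; the gripper's body (75 mm by 177 mm) begins 78 mm behind the grasp point.
Start: joints at [-1.322, 0.087, 1.371, -0, 1.684, -0.103], TCP at [0.19, -0.516, 0.182] pointing down, gripper open.
Joint ranges: [-3.1, 3.1], [-0.76, 2.03], [0.27, 2.55], [-1.08, 4.22], [0.17, 2.65], [-2.57, 2.57]. Speed limits (rad/s): [2.79, 2.79, 3.14, 3.14, 3.14, 3.14].

## Interface

Orientations are given as [roll, pitch, yaw] about the fixed x, y, z axes, in that order (R = Rz(yaw) Ry(pitch) Rx(roll)).
In Python, from bench import robot gives the robot as it stands.
- The arm moves only by the tool carry_out, never from a script. Its argument "targets" is a list of rows, each a list of 5 numbers: the closure, from 0 (fully open) to 1 (shut), then the shift along the tool's x, y, z in cm, then the turn about the tool's x in degrees. In form: [[fingers, tx, ty, tz, turn], ...]. A call has 1 to 20 rows; each row shifts and turns the commanded pose from where the row before left it, along the tool's axes as they then stand; what a row does not reach is not made up. A row lasts 1/10 s, in which the tool goes at most 50 mm and 8.59 degrees, less where a joint would pass 70% of its speed; a pose out of reach is approached as far as the arm can. A call is refused whole if a number of a shift passes 5 or a number of a turn 8.59, either way. A call with a gripper value outside its range is refused whole. The fingers move at their own pace and stop on an object; the grip force is fixed at half the most. Time passes only in rows, so rows that do not move let the fingers close. It gives the time, the measured TCP pose, the force and the opening at its end, in the units of the state.
- robot.get_obs(): the state, without advancing time (a new reading comes with each control period).
- robot.snapshot(name): name is "scene" or "top" or "wrist"; returns a dict with "image" (480x640x3 uint8, red, green, blue), "camera_matrix" (3x3 intrinsics, pixels), "distortion" ([k1, k2, p1, p2, k3] as OpenCV has them; the pictures are not rectified), "pose" (4x4, takes a point from camera to world coordinates). Camera axes: x right, y up, looking along -z (the intrinsics and any distortion apply to the point x, -y, -z); pixel columns grow to the right and rows downward; lengths in m; the calibration is good to about 2 mm. A picture is of the moment at which its call begins. There is no depth.
- robot.close_job(): hands the job in, once; it reports no verdict.
The state is a dict: "time": time; "joint_positions": joint angles; "qvel": joint speeds; "joint_torque": joint torques, N m; "tool_pos": TCP position; "ee_rot": TCP orientation; "wrist_force": force on the tool from outside, world axes, zero at the start; "wrist_torque": the same for the moment, N m; "width": finger opening in m.
Only numpy, scipy, OpenCV 4.12 (cv2) and the standard library are available. Lean on these libraries where they do the work, as an engineer would, in place of code of your own. Each camera call takes 0.05 s, during which the arm holds its last target. There are 200 camera calls.

## Working session

There is one attempt and no reset: what is moved stays moved. The work goes in short steps, Python scripts to look and compute and a tool call to move; the robot and the scene stay as the last step left them, time stands still between calls to the robot, and variables do not carry over. Pictures are saved under pics/ and viewed, about 8 in all and at most 12, crops included, and the job is handed in when it is done.

Besides the shell and the picture viewer there is one more tool, called after "Request:" as a command line: name --pt "numbers of a row" for each row, then --argument value for the rest. carry_out: Moves the arm, as the interface text tells. Its arguments: {"type":"object","properties":{"targets":{"type":"array","items":{"type":"array","items":{"type":"number"}}}},"required":["targets"]}

```bash
mkdir -p pics; ls; cat > h.py <<'E'
import numpy as np, cv2, pickle
from bench import robot
def snap(name, tag):
    s=robot.snapshot(name); cv2.imwrite(f'pics/{tag}.png', s['image'][:,:,::-1]); pickle.dump(s,open(f'{tag}.pkl','wb')); return s
def ray(s,px):
    p=cv2.undistortPoints(np.array(px,float).reshape(-1,1,2),np.array(s['camera_matrix']),np.array(s['distortion'])).reshape(-1,2)
    d=np.c_[p[:,0],-p[:,1],-np.ones(len(p))]; T=np.array(s['pose']); return T[:3,3], d@T[:3,:3].T
def onz(s,px,z):
    o,d=ray(s,px); return o+d*((z-o[2])/d[:,2])[:,None]
def tri(s1,p1,s2,p2):
    A=[];b=[]
    for s,p in((s1,p1),(s2,p2)):
        o,d=ray(s,[p]); d=d[0]/np.linalg.norm(d[0]); P=np.eye(3)-np.outer(d,d); A.append(P); b.append(P@o)
    x=np.linalg.lstsq(np.vstack(A),np.hstack(b),rcond=None)[0]; return x
def load(t): return pickle.load(open(t+'.pkl','rb'))
E
python3 - <<'E'
from h import *
a=snap('scene','scene0');b=snap('top','top0')
for s in(a,b): print(np.round(s['pose'],3).tolist(),np.round(s['camera_matrix'],1).tolist(),s['distortion'])
print(robot.get_obs())
E
```

```text
pics
[[0.365, -0.607, 0.706, 1.233], [0.931, 0.236, -0.278, -0.264], [0.002, 0.758, 0.652, 0.751], [0.0, 0.0, 0.0, 1.0]] [[436.7, 0.0, 323.7], [0.0, 436.7, 239.4], [0.0, 0.0, 1.0]] [-0.02074416  0.          0.          0.          0.        ]
[[0.004, 0.997, -0.072, 0.414], [-1.0, 0.004, 0.011, 0.04], [0.011, 0.072, 0.997, 1.052], [0.0, 0.0, 0.0, 1.0]] [[520.7, 0.0, 323.7], [0.0, 520.7, 248.2], [0.0, 0.0, 1.0]] [0.00973321 0.         0.         0.         0.        ]
{'time': 0.1, 'joint_positions': array([-1.32209357e+00,  8.78724302e-02,  1.37207870e+00, -1.40026557e-05,
        1.68360996e+00, -1.03100943e-01]), 'qvel': array([ 0.00395783, -0.00046906, -0.00347077,  0.00175784, -0.00036465,
       -0.00024291]), 'joint_torque': array([ 1.90404600e-03, -3.41251051e+01, -3.03301406e+01,  7.20663043e-02,
        3.04384518e-02, -1.02060906e-04]), 'tool_pos': array([ 0.18938253, -0.51579341,  0.1810384 ]), 'ee_rot': array([-1.66682744,  1.56882784,  1.82656736]), 'wrist_force': array([-0.04073333, -0.03199004,  0.83485316]), 'wrist_torque': array([-0.00427047, -0.00929225, -0.00299194]), 'width': 0.09403048786959257}
```

View pics/top0.png

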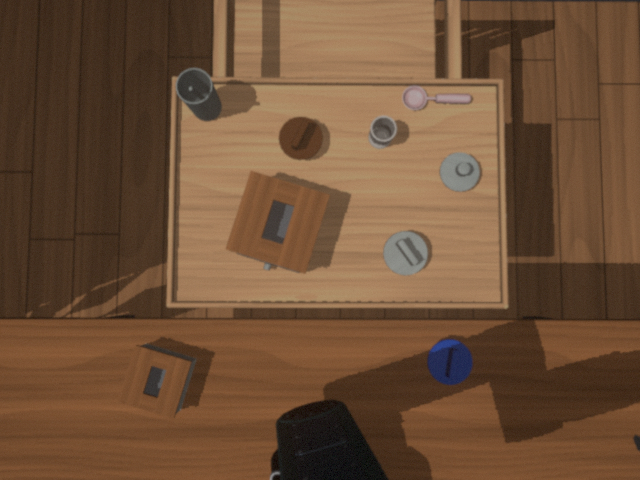

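View pics/scene0.png

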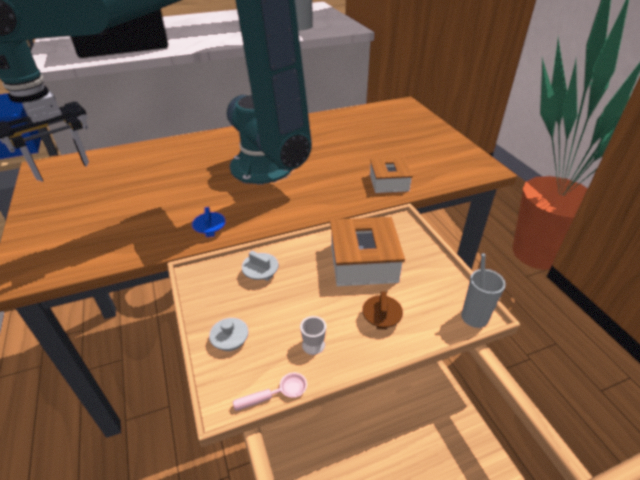

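Top view: the stopper candidates are the steel bar-grip at (405,253), the steel round-knob cap at (460,172), the brown bar-grip at (300,138) and the blue one at (450,362). The lids are the larger one on the tray at (280,222) and the smaller one on the table at (158,380). I choose the steel bar-grip and the larger lid, and check them in one close crop.

```bash
python3 - <<'E'
from h import *
a=load('scene0')['image'];b=load('top0')['image']
c=lambda im,x,y,w=80,h=60:cv2.resize(im[y-h//2:y+h//2,x-w//2:x+w//2],(400,300),interpolation=cv2.INTER_CUBIC)
o=np.vstack([np.hstack([c(b,405,253),c(b,280,222,120,90)]),np.hstack([c(a,260,264),c(a,367,245,100,75)])])
cv2.imwrite('pics/crop1.png',o[:,:,::-1])
E
```

```text
(no output)
```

View pics/crop1.png

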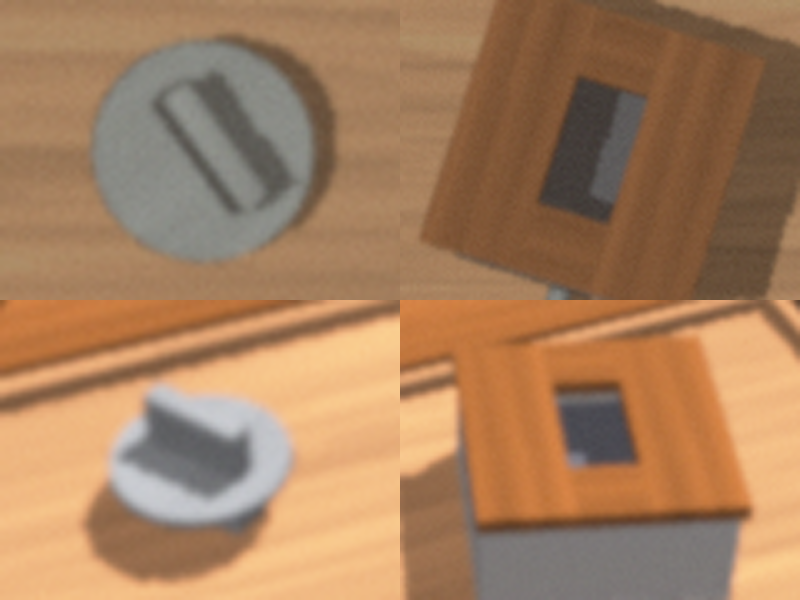

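```bash
python3 - <<'E'
from h import *
a=load('scene0');b=load('top0')
T=lambda p:(p[0]*.3+220-.35,p[1]*.3+177-.35); S=lambda p:(p[0]/4+317-.4,p[1]/4+208-.4)
P=[tri(b,T(t),a,S(s)) for t,s in zip([(180,77),(245,95),(207,222),(140,205)],[(237,163),(170,167),(155,85),(222,82)])]
P=np.array(P);print('opening',P.round(4),P.mean(0).round(4))
e=P[0]+P[1]-P[2]-P[3];print('long yaw',np.degrees(np.arctan2(e[1],e[0])),np.linalg.norm(e)/2)
Z=lambda p:(p[0]/5+365-.4,p[1]/5+223-.4); Y=lambda p:(p[0]/5+220-.4,p[1]/5+234-.4)
G=np.array([tri(b,Z((254,204)),a,Y((155,90))),tri(b,Z((177,84)),a,Y((245,133)))])
d=G[1]-G[0];print('grip',G.round(4),G.mean(0).round(4),np.degrees(np.arctan2(d[1],d[0])),np.linalg.norm(d))
fl=tri(b,Z((203,150)),a,Y((201,159)));print('flange c',fl)
from scipy.spatial.transform import Rotation as R
for s,nm in((a,'s'),(b,'t')):pass
# opening at plane of measured z, top view only
z=P[:,2].mean();Q=onz(b,[T(t) for t in[(180,77),(245,95),(207,222),(140,205)]],z);print(Q.round(4),Q.mean(0))
print(R.from_euler('xyz',robot.get_obs()['ee_rot']).as_matrix().round(3))
for px in [(383,133),(460,172)]: print(onz(b,[px],.05))
E
```

```text
opening [[0.5762 0.1244 0.0761]
 [0.5658 0.087  0.0765]
 [0.494  0.109  0.0763]
 [0.5041 0.1481 0.0746]] [0.535  0.1171 0.0759]
long yaw -17.621657708378525 0.0754500679047961
grip [[ 0.4582 -0.1459  0.0551]
 [ 0.5043 -0.1155  0.0574]] [ 0.4812 -0.1307  0.0563] 33.35115584464803 0.05526578953619346
flange c [ 0.48064723 -0.13194287  0.02509817]
[[0.5763 0.1245 0.0759]
 [0.5662 0.0876 0.0759]
 [0.4939 0.1085 0.0759]
 [0.5033 0.1463 0.0759]] [0.53489665 0.11672065 0.07585413]
[[-0.     0.345 -0.939]
 [ 0.002 -0.939 -0.345]
 [-1.    -0.002 -0.   ]]
[[ 0.71388456 -0.08621564  0.05      ]]
[[ 0.63722308 -0.23649189  0.05      ]]
```

Request:
carry_out --pt "0 -0.3 -1.62 -2.54 0" --pt "0 -0.3 -1.62 -2.54 0" --pt "0 -0.3 -1.62 -2.54 0" --pt "0 -0.3 -1.62 -2.54 0" --pt "0 -0.3 -1.62 -2.54 0" --pt "0 -0.3 -1.62 -2.54 0" --pt "0 -0.3 -1.62 -2.54 0" --pt "0 -0.3 -1.62 -2.54 0" --pt "0 -0.3 -1.62 -2.54 0" --pt "0 -0.3 -1.62 -2.54 0" --pt "0 -0.3 -1.62 -2.54 0" --pt "0 -0.3 -1.62 -2.54 0" --pt "0 -0.3 -1.62 -2.54 0" --pt "0 -0.3 -1.62 -2.54 0" --pt "0 -0.3 -1.62 -2.54 0" --pt "0 -0.3 -1.62 -2.54 0" --pt "0 0 0 0 -6.4" --pt "0 0 0 0 -6.4" --pt "0 0 0 0 0" --pt "0 0 0 0 0"

```text
time: 2.1
tool_pos: [0.4815, -0.1329, 0.2297]
ee_rot: [-0.83, 1.57, 2.884]
wrist_force: [-1.1, -0.7, 0.5]
width: 0.0939
```

```bash
python3 - <<'E'
from h import *
w=snap('wrist','w1');print(np.round(w['pose'],3).tolist(),np.round(w['camera_matrix'],1).tolist(),w['distortion'])
o=robot.get_obs();print(o['time'],o['tool_pos'],o['ee_rot'],o['joint_positions'])
E
```

```text
[[0.542, 0.812, 0.214, 0.543], [-0.84, 0.524, 0.139, -0.093], [0.0, -0.255, 0.967, 0.431], [0.0, 0.0, 0.0, 1.0]] [[356.3, 0.0, 320.4], [0.0, 356.3, 238.7], [0.0, 0.0, 1.0]] [-0.00235221  0.          0.          0.          0.        ]
2.15 [ 0.48149392 -0.13305038  0.22975108] [-0.79040427  1.57019058  2.92412831] [-3.83073825e-01 -2.96003844e-02  1.39690450e+00 -1.01975626e-04
  1.77488600e+00  6.14761937e-01]
```

View pics/w1.png

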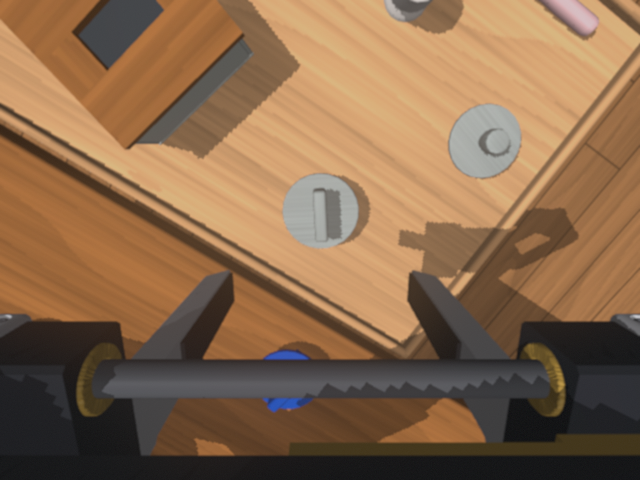

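Wrist view: the bar-grip stopper is centred at (320,212) with its grip nearly vertical in the image. The cap is at (487,140), and the lid opening is partly visible at the top left. Next I measure the grip and flange by mask in both views.

```bash
python3 - <<'E'
from h import *
w=load('w1');b=load('top0')
def blobs(s,c,r):
    im=s['image'];x0,y0=c[0]-r,c[1]-r;k=cv2.resize(im[y0:c[1]+r,x0:c[0]+r],None,fx=8,fy=8,interpolation=cv2.INTER_CUBIC)
    hsv=cv2.cvtColor(k,cv2.COLOR_RGB2HSV);st=((hsv[...,1]<60)).astype(np.uint8)
    n,l,stt,ce=cv2.connectedComponentsWithStats(st);i=1+stt[1:,4].argmax()
    cn=cv2.findContours((l==i).astype(np.uint8),0,2)[0];h=cv2.convexHull(max(cn,key=cv2.contourArea));el=cv2.fitEllipse(h)
    g=cv2.cvtColor(k,cv2.COLOR_RGB2GRAY);m=np.zeros_like(g);cv2.fillPoly(m,[h],1);v=g[m>0]
    t=np.median(v);print('gray pct',np.percentile(v,[5,25,50,75,90,97]))
    f=lambda p:(np.array(p)+.5)/8-.5+[x0,y0]
    cv2.imwrite(f'pics/k{r}.png',k)
    return f(el[0]),np.array(el[1])/8,k,g,m,f
cw,aw,k,g,m,f=blobs(w,(320,212),48);print(cw,aw)
ct,at,k2,g2,m2,f2=blobs(b,(405,253),28);print(ct,at)
F=tri(b,ct,w,cw);print('flange centre',F)
for g_,m_,f_ in((g,m,f),(g2,m2,f2)):
    # grip top: slightly brighter block beside dark shadow
    e=cv2.erode(m_,np.ones((41,41)));d=((g_<np.percentile(g_[m_>0],50)*.88)&(e>0)).astype(np.uint8)
    n,l,stt,ce=cv2.connectedComponentsWithStats(d)
    for i in range(1,n):
        if stt[i,4]>300:
            q=cv2.minAreaRect(np.argwhere(l==i)[:,::-1].astype(np.float32));print('dark',f_(q[0]),np.array(q[1])/8,q[2])
k2=cv2.resize(k2,(400,400));o=np.hstack([cv2.resize(k,(400,400)),k2]);o=cv2.convertScaleAbs(o,alpha=1.3)
cv2.imwrite('pics/crop2.png',o[:,:,::-1])
E
```

```text
gray pct [115. 159. 169. 172. 174. 175.]
[320.35873413 210.44408798] [75.17617798 76.50236511]
gray pct [ 91. 125. 136. 139. 141. 143.]
[405.29967308 252.68426132] [44.24895859 44.75508499]
flange centre [ 0.48073221 -0.13375098  0.01868644]
dark [331.021698   211.96612549] [54.92156601 26.16999054] 75.75653839111328
dark [409.27449799 251.0092926 ] [31.45951843 16.01311111] 54.462318420410156
```

View pics/crop2.png

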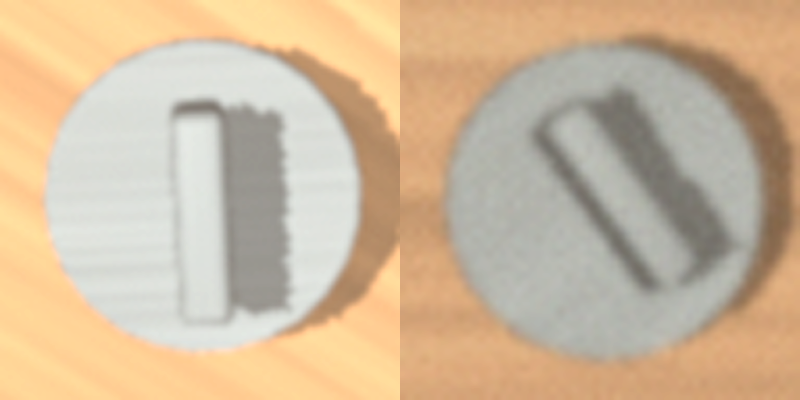

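```bash
python3 - <<'E'
from h import *
w=load('w1');b=load('top0');a=load('scene0')
W=lambda p:(p[0]/4.1667+272-.38,p[1]/4.1667+164-.38);Tp=lambda p:(p[0]/7.143+377-.43,p[1]/7.143+225-.43)
Y=lambda p:(p[0]/5+220-.4,p[1]/5+234-.4)
wp=[(195.5,113),(205.5,322)];tp=[(165,112),(277,278)];sp=[(245,133),(155,90)]
print('w-t',[tri(w,W(p),b,Tp(q)).round(4) for p,q in zip(wp,tp)])
print('w-s',[tri(w,W(p),a,Y(q)).round(4) for p,q in zip(wp,sp)])
for z in(.056,.060):
  for s,f,pp in((w,W,wp),(b,Tp,tp)):
    q=onz(s,[f(p) for p in pp],z);d=q[0]-q[1];print(z,q.mean(0).round(4),np.degrees(np.arctan2(d[1],d[0])),np.linalg.norm(d))
from scipy.spatial.transform import Rotation as R
M=R.from_euler('xyz',robot.get_obs()['ee_rot']).as_matrix();print(M.round(4),np.degrees(np.arctan2(M[1,1],M[0,1])))
E
```

```text
w-t [array([ 0.5026, -0.1174,  0.0522]), array([ 0.4577, -0.1484,  0.052 ])]
w-s [array([ 0.5035, -0.1155,  0.0567]), array([ 0.4593, -0.1471,  0.0568])]
0.056 [ 0.4807 -0.1332  0.056 ] 35.512834454623246 0.054691174026696834
0.056 [ 0.48   -0.1315  0.056 ] 33.749647784779015 0.05361359434483032
0.06 [ 0.4813 -0.1327  0.06  ] 35.51283445462327 0.054107890833677154
0.06 [ 0.4797 -0.1308  0.06  ] 33.749647784778965 0.05339825442840913
[[-6.000e-04  5.421e-01 -8.403e-01]
 [ 1.000e-04 -8.403e-01 -5.421e-01]
 [-1.000e+00 -4.000e-04  4.000e-04]] -57.17296555410213
```

Request:
carry_out --pt "0 1.5 -0.1 0 -2" --pt "0 2 0 0 0" --pt "0 2 0 0 0" --pt "0 2 0 0 0" --pt "0 2 0 0 0" --pt "0 2 0 0 0" --pt "0 2 0 0 0" --pt "0 2 0 0 0" --pt "0 1.5 0 0 0" --pt "0 1.2 0 0 0" --pt "0 0.8 0 0 0" --pt "0 0.4 0 0 0" --pt "0 0.2 0 0 0" --pt "0 0 0 0 0" --pt "0 0 0 0 0"

```text
time: 3.65
tool_pos: [0.4817, -0.1324, 0.0348]
ee_rot: [2.091, 1.569, -0.441]
wrist_force: [0.6, 0.0, 0.6]
width: 0.0942
```

Request:
carry_out --pt "1 0 0 0 0" --pt "1 0 0 0 0" --pt "1 0 0 0 0" --pt "1 0 0 0 0" --pt "1 0 0 0 0" --pt "1 0 0 0 0" --pt "1 0 0 0 0" --pt "1 0 0 0 0" --pt "1 0 0 0 0" --pt "1 0 0 0 0"

```text
time: 4.65
tool_pos: [0.4812, -0.1321, 0.0341]
ee_rot: [1.346, 1.571, -1.185]
wrist_force: [1.5, -0.1, 0.7]
width: 0.0174
```

Request:
carry_out --pt "1 -0.2 0 0 0" --pt "1 -0.8 0 0 0" --pt "1 -1.5 0 0 0" --pt "1 -2 0 0 0" --pt "1 -2.5 0 0 0" --pt "1 -2.5 0 0 0" --pt "1 -2.5 0 0 0" --pt "1 -2.5 0 0 0" --pt "1 -2 0 0 0" --pt "1 -1.5 0 0 0" --pt "1 -0.6 0 0 0" --pt "1 0 0 0 0" --pt "1 0 0 0 0"

```text
time: 5.95
tool_pos: [0.4807, -0.1319, 0.2189]
ee_rot: [-0.951, 1.569, 2.801]
wrist_force: [-0.8, 0.4, -2.7]
width: 0.013
```

```bash
python3 - <<'E'
from h import *
from scipy.spatial.transform import Rotation as R
o=robot.get_obs();M=R.from_euler('xyz',o['ee_rot']).as_matrix();print(o['tool_pos'],o['width'],o['joint_positions'][5],np.degrees(np.arctan2(M[1,1],M[0,1])),M.round(3))
w=snap('wrist','w2');snap('scene','scene2')
s=load('scene2')['image']
T=np.linalg.inv(w['pose'])
E
```

```text
[ 0.48069271 -0.1319426   0.21892142] 0.012998476006305023 0.5790822387728286 -55.044900315373816 [[-0.002  0.573 -0.82 ]
 [ 0.001 -0.82  -0.573]
 [-1.    -0.002  0.001]]
```

View pics/w2.png

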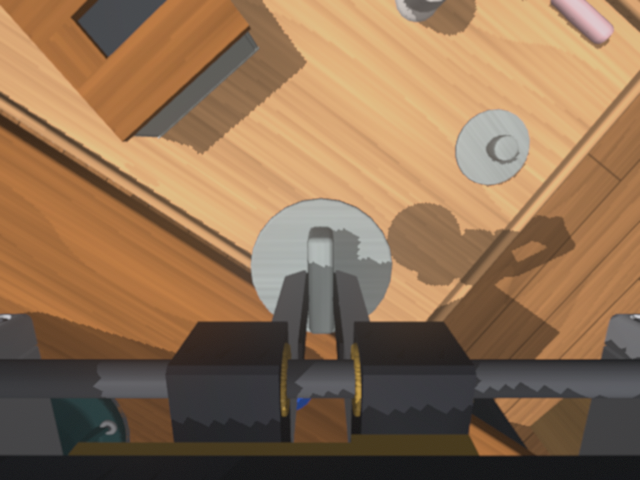

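The grip is held squarely: the bar runs vertically between the fingers at (320,285), and the flange spans about 251–391. Next I move beside the box with the tool turned in line with the opening, and look again.

Request:
carry_out --pt "1 0 -1 -0.5 0" --pt "1 0 -2.1 -1.05 0" --pt "1 0 -2.1 -1.05 0" --pt "1 0 -2.1 -1.05 0" --pt "1 0 -2.1 -1.05 0" --pt "1 0 -2.1 -1.05 0" --pt "1 0 -2.1 -1.05 0" --pt "1 0 -2.1 -1.05 0" --pt "1 0 -2.1 -1.05 0" --pt "1 0 -2.1 -1.05 0" --pt "1 0 -2.1 -1.05 0" --pt "1 0 -2.1 -1.05 0" --pt "1 0 -1.1 -0.55 0"

```text
time: 7.35
tool_pos: [0.439, 0.1486, 0.2196]
ee_rot: [-1.007, 1.57, 2.747]
wrist_force: [-0.0, -0.4, -0.7]
width: 0.0127
```

Request:
carry_out --pt "1 0 0 0 3" --pt "1 0 0 0 6" --pt "1 0 0 0 6" --pt "1 0 0 0 6" --pt "1 0 0 0 6" --pt "1 0 0 0 6" --pt "1 0 0 0 6" --pt "1 0 0 0 6" --pt "1 0 0 0 4.4" --pt "1 0 0 0 3" --pt "1 0 0 0 0" --pt "1 0 0 0 0" --pt "1 0 0 0 0"

```text
time: 8.65
tool_pos: [0.4399, 0.1466, 0.2199]
ee_rot: [1.048, 1.571, -2.398]
wrist_force: [0.1, -0.0, -1.5]
width: 0.0125
```

```bash
python3 - <<'E'
from h import *
from scipy.spatial.transform import Rotation as R
o=robot.get_obs();M=R.from_euler('xyz',o['ee_rot']).as_matrix();print(o['tool_pos'],o['width'],o['joint_positions'][5],np.degrees(np.arctan2(M[1,1],M[0,1])),M.round(3))
w=snap('wrist','w3')
E
```

```text
[0.43993383 0.14657311 0.21994349] 0.012499093856272545 2.0739246189917386 -107.40611066416035 [[-0.    -0.299 -0.954]
 [-0.    -0.954  0.299]
 [-1.     0.     0.   ]]
```

View pics/w3.png

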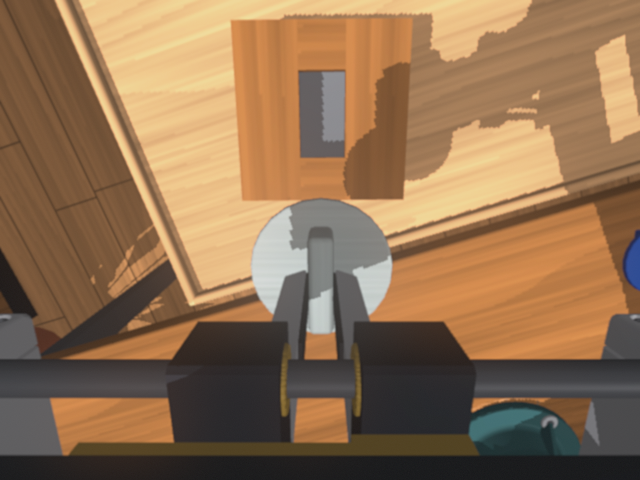

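The opening's top-face corners are at (299,70), (345,70), (345,157) and (300,157). It is upright in the image, so the foot is already nearly in line with it. The held flange centre is near (321,267).

```bash
python3 - <<'E'
from h import *
a=load('scene0');b=load('top0');w=load('w3');im=w['image']
k=im[60:170,290:356];hsv=cv2.cvtColor(k,cv2.COLOR_RGB2HSV);m=(hsv[...,1]<90).astype(np.uint8)
n,l,st,ce=cv2.connectedComponentsWithStats(m);i=1+st[1:,4].argmax()
q=cv2.minAreaRect(np.argwhere(l==i)[:,::-1].astype(np.float32));print('rect',np.array(q[0])+[290,60],q[1],q[2])
x,y,ww,hh=st[i,:4];print(x+290,y+60,ww,hh)
c=[(299-.5,69.5),(345,69.5),(345,157),(299.7,157)]   # far-left(+y), far-right, near-right, near-left
T=lambda p:(p[0]*.3+220-.35,p[1]*.3+177-.35); S=lambda p:(p[0]/4+317-.4,p[1]/4+208-.4)
tp=[T(p) for p in[(180,77),(245,95),(207,222),(140,205)]];sp=[S(p) for p in[(237,163),(170,167),(155,85),(222,82)]]
for nm,s,pp in(('top',b,tp),('scene',a,sp)):
    P=np.array([tri(w,x,s,y) for x,y in zip(c,pp)]);print(nm,P.mean(0).round(4),P[:,2].round(4))
for z in(.076,.08):
    Q=onz(w,c,z);e=Q[0]+Q[1]-Q[2]-Q[3];f=Q[0]+Q[3]-Q[1]-Q[2];print(z,Q.mean(0).round(4),'yaw',np.degrees(np.arctan2(e[1],e[0])),np.linalg.norm(e)/2,np.linalg.norm(f)/2)
# held flange: fit circle radius 44 with low-sat contour points in upper half, on plane TCP-? 
hsv=cv2.cvtColor(im,cv2.COLOR_RGB2HSV)
pts=[]
for r in range(203,290,3):
    row=np.where(hsv[r,240:400,1]<50)[0]+240
    if len(row): pts+= [(row[0]-.5,r),(row[-1]+.5,r)]
from scipy.optimize import least_squares
for z in(.209,.213,.217):
    Q=onz(w,pts,z)[:,:2];r=least_squares(lambda v:np.hypot(*(Q-v[:2]).T)-v[2],[.44,.147,.044],loss='soft_l1',f_scale=.001);print('flange',z,r.x.round(4),np.abs(r.fun).max())
E
```

```text
rect [321.5 113.5] (85.0, 45.0) 90.0
299 71 46 86
top [0.5332 0.1157 0.0888] [0.0973 0.1013 0.0949 0.0616]
scene [0.5359 0.1155 0.0772] [0.0777 0.0775 0.0772 0.0766]
0.076 [0.5353 0.1142 0.076 ] yaw -16.89513869623247 0.07611083613238162 0.04214519506521196
0.08 [0.535  0.1143 0.08  ] yaw -16.895138696232493 0.07522933377760521 0.0416570768079395
flange 0.209 [0.4377 0.1461 0.0443] 0.0004800509058606739
flange 0.213 [0.4391 0.1457 0.0435] 0.00047098992672767875
flange 0.217 [0.4404 0.1453 0.0427] 0.00046192980896553326
```

Request:
carry_out --pt "1 0 0.1 -0.6 0" --pt "1 0 0 -1.3 0" --pt "1 0 0 -1.5 0" --pt "1 0 0 -1.5 0" --pt "1 0 0 -1.5 0" --pt "1 0 0 -1.5 0" --pt "1 0 0 -1.3 0" --pt "1 0 0 -0.9 0" --pt "1 1 0 0 0" --pt "1 1.5 0 0 0" --pt "1 1.5 0 0 0" --pt "1 1.5 0 0 0" --pt "1 1.5 0 0 0" --pt "1 1 0 0 0" --pt "1 0.5 0 0 0" --pt "1 0 0 0 0" --pt "1 0 0 0 0"

```text
time: 10.4
tool_pos: [0.5365, 0.1154, 0.1356]
ee_rot: [-2.814, 1.57, 0.023]
wrist_force: [-0.0, 0.1, -1.8]
width: 0.0129
```

```bash
python3 - <<'E'
from h import *
from scipy.spatial.transform import Rotation as R
o=robot.get_obs();print(o['tool_pos'],o['wrist_force'])
a=snap('scene','s4');w=snap('wrist','w4')
A=cv2.resize(a['image'][195:285,310:430],(400,300),interpolation=cv2.INTER_CUBIC);B=cv2.resize(w['image'][60:360,160:480],(400,300))
cv2.imwrite('pics/c4.png',np.hstack([A,B])[:,:,::-1])
E
```

```text
[0.53653106 0.11541921 0.13563143] [-0.00348533  0.14600232 -1.84735239]
```

View pics/c4.png

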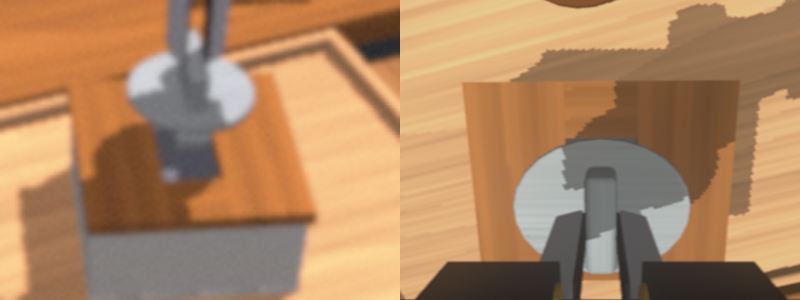

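In both views the foot hangs over the opening and lines up with it, so I lower it.

Request:
carry_out --pt "1 0.5 0 0 0" --pt "1 0.5 0 0 0" --pt "1 0.5 0 0 0" --pt "1 0.5 0 0 0" --pt "1 0.5 0 0 0" --pt "1 0.4 0 0 0" --pt "1 0.4 0 0 0" --pt "1 0.3 0 0 0" --pt "1 0.2 0 0 0" --pt "1 0.2 0 0 0" --pt "1 0 0 0 0" --pt "1 0 0 0 0"

```text
time: 11.7
tool_pos: [0.5362, 0.1154, 0.0952]
ee_rot: [-3.04, 1.571, -0.203]
wrist_force: [-0.6, -0.9, -1.7]
width: 0.0131
```

Request:
carry_out --pt "1 0.1 0 0 0" --pt "1 0.1 0 0 0" --pt "1 0.1 0 0 0" --pt "1 0 0 0 0" --pt "1 0 0 0 0"

```text
time: 12.2
tool_pos: [0.5361, 0.1153, 0.092]
ee_rot: [1.969, 1.571, -1.477]
wrist_force: [0.2, 0.2, -1.9]
width: 0.0129
```

Request:
carry_out --pt "1 0.1 0 0 0" --pt "1 0.1 0 0 0" --pt "1 0 0 0 0" --pt "1 0 0 0 0"

```text
time: 12.6
tool_pos: [0.5362, 0.1151, 0.0904]
ee_rot: [2.668, 1.57, -0.778]
wrist_force: [-2.1, -1.2, 0.1]
width: 0.0131
```

Request:
carry_out --pt "1 0.1 0 0 0" --pt "1 0 0 0 0" --pt "1 0 0 0 0"

```text
time: 12.9
tool_pos: [0.5363, 0.1151, 0.0903]
ee_rot: [3.026, 1.57, -0.42]
wrist_force: [-2.3, -2.1, 5.0]
width: 0.013
```

Contact comes at TCP 0.0903, as predicted for the flange seated. I now ease off slightly and make the quarter turn.

Request:
carry_out --pt "1 -0.05 0 0 -2" --pt "1 0 0 0 -5" --pt "1 0 0 0 -6" --pt "1 0 0 0 -6" --pt "1 0 0 0 -6" --pt "1 0 0 0 -6" --pt "1 0 0 0 -6" --pt "1 0 0 0 -6" --pt "1 0 0 0 -6" --pt "1 0 0 0 -6" --pt "1 0 0 0 -6" --pt "1 0 0 0 -6" --pt "1 0 0 0 -6" --pt "1 0 0 0 -6" --pt "1 0 0 0 -6" --pt "1 0 0 0 -3" --pt "1 0 0 0 -2" --pt "1 0 0 0 0" --pt "1 0 0 0 0" --pt "1 0 0 0 0"

```text
time: 14.9
tool_pos: [0.537, 0.1158, 0.0904]
ee_rot: [2.267, 1.568, 0.391]
wrist_force: [0.1, 1.5, 4.1]
width: 0.0127
```

```bash
python3 - <<'E'
from h import *
from scipy.spatial.transform import Rotation as R
o=robot.get_obs();M=R.from_euler('xyz',o['ee_rot']).as_matrix();print(o['tool_pos'],o['wrist_force'],np.degrees(np.arctan2(M[1,1],M[0,1])))
E
```

```text
[0.53698154 0.11583832 0.09036089] [0.13843079 1.53189625 4.10357745] -17.468747127702493
```

Turned 90° (jaws now at −17.5°). I let go, rise and look.

Request:
carry_out --pt "0.9 0 0 0 0" --pt "0.8 0 0 0 0" --pt "0.6 0 0 0 0" --pt "0.5 0 0 0 0" --pt "0.4 0 0 0 0" --pt "0.3 0 0 0 0" --pt "0.3 0 0 0 0" --pt "0.3 -0.5 0 0 0" --pt "0.3 -1 0 0 0" --pt "0.3 -2 0 0 0" --pt "0.3 -2.5 0 0 0" --pt "0.3 -2.5 0 0 0" --pt "0.3 -2.5 0 0 0" --pt "0.3 -2.5 0 0 0" --pt "0.3 -1.5 0 0 0" --pt "0.3 0 0 0 0" --pt "0.3 0 0 0 0"

```text
time: 16.6
tool_pos: [0.536, 0.1153, 0.2392]
ee_rot: [-0.632, 1.57, -2.507]
wrist_force: [-0.2, 0.5, -0.7]
width: 0.0654
```

```bash
python3 - <<'E'
from h import *
o=robot.get_obs();print(o['tool_pos'],o['wrist_force'],o['width'])
a=snap('scene','s5');w=snap('wrist','w5')
A=cv2.resize(a['image'][195:285,310:430],(400,300),interpolation=cv2.INTER_CUBIC);B=cv2.resize(w['image'][60:360,160:480],(400,300))
cv2.imwrite('pics/c5.png',np.hstack([A,B])[:,:,::-1])
E
```

```text
[0.53600907 0.11533773 0.23922527] [-0.18757301  0.45338099 -0.74824782] 0.06544738040660268
```

View pics/c5.png

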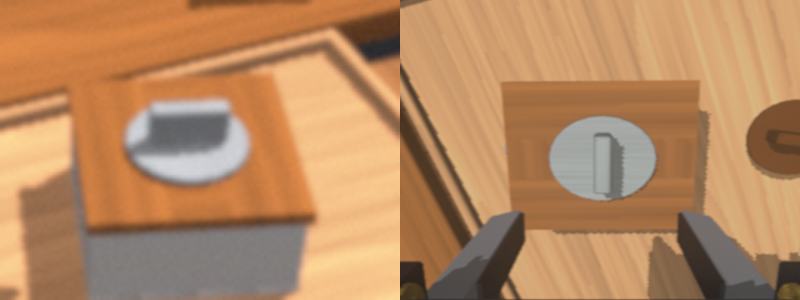

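The flange lies flat on the lid, the grip is across the opening's length, and the fingers are clear. One numeric check, then I hand in.

```bash
python3 - <<'E'
from h import *
w=load('w5');im=w['image'];k=cv2.cvtColor(im,cv2.COLOR_RGB2HSV)[140:270,260:390]
m=(k[...,1]<60).astype(np.uint8);n,l,st,_=cv2.connectedComponentsWithStats(m);i=1+st[1:,4].argmax()
h=cv2.convexHull(np.argwhere(l==i)[:,::-1].astype(np.int32)+[260,140]).reshape(-1,2)
for z in(.078,.0825):
    q=onz(w,h,z)[:,:2];c,r=cv2.minEnclosingCircle((q*1000).astype(np.float32));print(z,np.round(c,1),r)
g=onz(w,[(160+203*.8,60+136*.8),(160+203*.8,60+192*.8)],.112);d=g[0]-g[1];print('grip yaw',np.degrees(np.arctan2(d[1],d[0])),'opening -16.9')
print(robot.close_job())
E
```

```text
0.078 [536.  113.6] 44.759273529052734
0.0825 [536.3 114.5] 44.20223617553711
grip yaw 72.66413092870928 opening -16.9
the job is handed in; nothing more can be done
None
```

I pressed the steel bar-grip stopper into the larger lunch box lid until its flange seated, locked it with a quarter turn, let go and handed the job in at about 16.7 s of the 43 s allowed. The hand-in gives no verdict, so the result below rests on my own checks.

- **Seating:** contact came at tool height 0.0903 m, close to the 0.091 m predicted, with only about 7 N of push.
- **Position:** in the last wrist picture the flange centre is at (0.536, 0.114), about 1 mm from the measured opening centre of (0.535, 0.1145).
- **Lock:** the grip stands at 72.7° and the opening at −16.9°, so the bars are about 89.6° out of line.
- **Clearance:** by eye the flange is flat in both final views. The fingers are open and about 15 cm above the release height. The arm was never brought near the cup cap or the egg cup, but I did not measure them again at the end.

**Disagreements:**
- **Heights:** the cameras put the lid top at about 76–77 mm and the stopper top at about 52–57 mm, against 80 and 60 mm in the text. The contact height agreed with the cameras.
- **Opening height:** one wrist/top-view estimate of the opening's height scattered from 62 to 101 mm. I discarded it and used the wrist/scene pair.

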